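Put the stone-card case to bed

TASK

Close up the wooden display case for the night. A bundle of stone cards stands on edge in it: topple it by pushing high on its stone side, so that it falls away onto its back and lies flat, stones up, in the large compartment; then gently push the open lid over and press it down until it is fully shut. This is done by pushing with the fingertips or the outside of the fingers: grip and lift nothing, and leave everything else where it is.

Things in the scene. Friction and masses are not known exactly. Their poses are not given: they have to be found in the camera images.
- case: oak-coloured display case with a hinged lid, fixed to the table, 310 mm (its x) by 208 mm (its y) outside, rim 54 mm high; origin: centre of its underside on the table. Walls 12 mm, lined floor 8 mm above the table. A divider 8 mm thick and 38 mm above the floor (at its x = -51 mm) parts it into a small compartment on the -x side (three gem jars and a palm stone lie there) and the large compartment on the +x side
- bay (a point): centre of the floor of the large compartment, axes as the case; the compartment measures 190 mm along x and 184 mm along y, 46 mm deep below the rim
- bundle_mid (a point): centre of a bundle of four brown stone cards with dark violet stones, 114 x 152 x 35 mm, about 0.4 to 0.75 kg; it stands upright on a 152 mm edge on the floor of the large compartment close to the divider. Its z axis is the normal of the stone side (at the start level, pointing roughly to the case's -x), its x axis runs along the 114 mm (at the start up), its y axis along the 152 mm
- hinge (a point): middle of the lid's hinge line, on the top outer edge of the case's left (+y) wall, 54 mm above the table; axes as the case, the hinge runs along x
- lid (a joint): opening angle of the lid in rad: 0 shut on the rim, 1.57 upright, up to 1.95 leaning back outwards. A stiff hinge: it stays where it is left and must be pushed all the way, about 1 to 5 N near its free edge
- lid_edge (a point): middle of the lid's free edge, half-way through its thickness. The lid is 310 mm along the hinge by 208 mm by 12 mm: a timber frame 22 mm wide round a clear pane that lies 4 mm below the frame's faces; shut, its top is 66 mm above the table. Site axes as the case when shut
- gem_jar0: round black gem jar with clear snap top and green stone, 33 mm across, 22 mm high, in the small compartment; origin under its centre; leave alone
- gem_jar1: gem jar with blue stone, same size, same compartment; leave alone
- gem_jar2: gem jar with orange stone, same size, same compartment; leave alone
- palm_stone: polished pink palm stone, 46 x 33 x 21 mm, in the small compartment; leave alone
- torch: black pocket torch, 26 x 113 mm, lying left of the case; leave alone
- calculator: grey desk calculator, 138 x 82 x 20 mm, lying left of the case; leave alone
- loupe: folding loupe, 25 x 45 x 14 mm, lying left of the case; leave alone
Things that resemble listed ones, but are neither listed nor needed, are in the scene too. What is shaped like the part that bears bundle_mid but orange or pink is not meant.

How it is judged (in metres and radians):
On the way:
1. the bundle lies flat on its back, stones up, inside the large compartment, while the lid is still open (angle between bundle_mid's own z axis and vertical below 0.06 rad and z of bundle_mid in the frame of bay below 0.022 m and horizontal distance between bundle_mid and bay below 0.045 m and value of joint lid above 1 rad), for 0.2 s.
At the end, for the whole second after the job is handed in: The lid is shut (within 0.03 rad), and under it the bundle rests flat (within 0.06 rad) on the floor of the large compartment, stones up (value of joint lid below 0.03 rad and angle between bundle_mid's own z axis and vertical below 0.06 rad and z of bundle_mid in the frame of bay below 0.022 m and horizontal distance between bundle_mid and bay below 0.045 m and linear speed of bundle below 0.02 m/s); the robot touches nothing.
It fails at once if the bundle is lifted (its centre more than 87 mm above the compartment floor; 57 mm when standing) or taken out of the large compartment (z of bundle_mid in the frame of bay above 0.087 m or horizontal distance between bundle_mid and bay above 0.12 m).
It fails at once if the bundle falls on its stones (angle between bundle_mid's own z axis and vertical above 2.1 rad).
It fails at once if the bundle is gripped or pushed harder than 30 N, or the lid harder than 35 N (contact force between the fingers and bundle above 30 N or contact force between the arm and lid above 35 N).
It fails at once if the lid is slammed (faster than 3 rad/s) (velocity of joint lid below -3 rad/s).
It fails at once if something else is displaced by more than 15 mm (distance of any of gem_jar0, gem_jar1, gem_jar2, palm_stone, torch, calculator, loupe from where it was at the start of the episode above 0.015 m).
It also fails if it takes over 58 s, if anything falls off the work surface, if the arm or the gripper's body presses on something with over 40 N, if the wrist force passes 120 N, or if a joint passes its speed limit or range.

ROBOT

A 6-joint arm with a two-finger parallel gripper is mounted at the origin on a cart in front of the work surface, level with it; the furniture and walls round the work are solid. World frame = base frame: x ahead of the robot, y to its left, z up, the work surface at z = 0. Lengths are in mm, angles in degrees, forces in N, time in s.
With the tool pointing down it reaches from about 300 to 850 mm from the base axis. Payload 4.2 kg.
Tool frame: the origin (TCP) lies at the very end of the fingers, on their centre line; the grasp point (between the pads) lies 19 mm behind it (env.grasp_offset is the distance from the TCP to the grasp point, in mm); z points along the fingers, y is the line along which they close (so a half turn about z gives the same grasp; the last joint's range is limited). The gripper opens to 91 mm and grips with 3 to 60 N. Pads are 32 mm wide; open, the fingers measure 118 mm over their backs; the gripper's body (76 mm by 178 mm) begins 60 mm behind the grasp point.
Start: joints at [64.515, 18.312, 89.639, -0, 72.044, -1.146], TCP at [236.984, 523.91, 213.976] pointing down, gripper open.
Joint ranges: [-177.97, 177.97], [-48.28, 115.42], [12.27, 149.76], [-77.06, 257.06], [2.81, 150.46], [-146.56, 146.56]. Speed limits (degrees/s): [147.25, 147.25, 180, 180, 180, 180].

INTERFACE

Orientations are given as [roll, pitch, yaw] about the fixed x, y, z axes, in that order (R = Rz(yaw) Ry(pitch) Rx(roll)).
In Python, from workcell import env gives the robot as it stands. The module is installed in compiled form; this text tells all that it offers.
- The arm moves only by the tool send_rows, never from a script. Its argument "motion" is a list of rows, each an object of numbers: "tx", "ty", "tz": the shift along the tool's x, y, z in units of 500 mm (1.0 is 500 mm); "rx", "ry", "rz": the turn, a rotation vector about the tool's x, y, z in units of 30 degrees (1.0 is 30 degrees); "gripper": the closure, from -1 (fully open) to 1 (shut). In form: [{"tx": .., "ty": .., "tz": .., "rx": .., "ry": .., "rz": .., "gripper": ..}, ...]. A call has 1 to 12 rows; each row shifts and turns the commanded pose from where the row before left it, along the tool's axes as they then stand; what a row does not reach is not made up. A row lasts 1/8 s, in which the tool goes at most 62.5 mm and 10.7 degrees, less where a joint would pass 70% of its speed; a pose out of reach is approached as far as the arm can. A call with a number of a shift or a turn outside -1 to 1 is refused whole. A call with a gripper value outside its range is refused whole. The fingers move at their own pace and stop on an object; "grip_force" is the grip in N (left out, the last holds). Time passes only in rows, so rows that do not move let the fingers close. It gives the time, the measured TCP pose, the force, the opening and the grip force at its end, in the units of the state.
- env.state(): the state, without advancing time (a new reading comes with each control period).
- env.grab_frame(name): name is "scene" or "side" or "wrist"; returns a dict with "frame" (480x640x3 uint8, red, green, blue), "vertical_fov" (degrees; the focal length in pixels is half the picture's height over the tangent of half this angle, whatever the lens; pixels are square), "cx", "cy" (the principal point, pixels), "rvec" (rotation vector, rad) and "tvec" (3), from world to camera coordinates, as OpenCV has them; the wrist camera has in their place "T_tool_cam" (4x4, takes a point from camera to tool coordinates, whose origin is the TCP and whose axes are the flange's). Camera axes: x right, y down, z forward; pixel columns grow to the right and rows downward; lengths in mm; the calibration is good to about 2 mm. A picture is of the moment at which its call begins: read the wrist's pose just before it. There is no depth.
- env.job_done(): hands the job in; it is judged then, once.
The state is a dict: "time_s": time; "qpos": joint angles; "qvel": joint speeds; "effort": joint torques, N m; "ee_pos": TCP position; "ee_rot": TCP orientation; "force": force on the tool from outside, world axes, zero at the start; "torque": the same for the moment, N m; "gripper_width": finger opening in mm; "gripper_force": force on a finger pad.
Only numpy, scipy, OpenCV 4.12 (cv2) and the standard library are available. Lean on these libraries where they do the work, as an engineer would, in place of code of your own. Each camera call takes 0.05 s, during which the arm holds its last target. There are 200 camera calls.

## Working session

There is one attempt and no reset: what is moved stays moved. The work goes in short steps, Python scripts to look and compute and a tool call to move; the robot and the scene stay as the last step left them, time stands still between calls to the robot, and variables do not carry over. Pictures are saved under pics/ and viewed, at most 10 in all, crops included, and the job is handed in when it is done.

Besides the shell and the picture viewer there is one more tool, called after "Request:" as a command line: name --argument value ..., lists and objects as JSON in quotes. send_rows: Moves the arm, as the interface text tells. Shifts and turns lie within -1 to 1; 1 stands for 500 mm of shift or 30 degrees of turn. Its arguments: {"type":"object","properties":{"motion":{"type":"array"},"grip_force":{"type":"number"}},"required":["motion"]}

```bash
mkdir -p pics
cat > h.py <<'E'
import numpy as np, cv2
from workcell import env
def grab(n):
    f=env.grab_frame(n); F=240/np.tan(np.radians(f["vertical_fov"])/2)
    K=np.array([[F,0,f["cx"]],[0,F,f["cy"]],[0,0,1.]])
    return f,K
def plane(f,K,uv,z):
    R=cv2.Rodrigues(np.array(f["rvec"],float))[0]; t=np.array(f["tvec"],float).ravel()
    C=-R.T@t; d=R.T@np.linalg.inv(K)@np.array([uv[0],uv[1],1.]); return C+d*(z-C[2])/d[2]
def proj(f,K,p):
    return cv2.projectPoints(np.array(p,float).reshape(-1,3),np.array(f["rvec"],float),np.array(f["tvec"],float),K,None)[0].reshape(-1,2)
def tri(fa,Ka,ua,fb,Kb,ub):
    P=lambda f,K:K@np.hstack([cv2.Rodrigues(np.array(f["rvec"],float))[0],np.array(f["tvec"],float).reshape(3,1)])
    X=cv2.triangulatePoints(P(fa,Ka),P(fb,Kb),np.array(ua,float).reshape(-1,2).T,np.array(ub,float).reshape(-1,2).T); return (X[:3]/X[3]).T
E
python3 - <<'E'
from h import *
import pickle
o={}
for n in("scene","side"):
    f,K=grab(n);o[n]=(f,K);cv2.imwrite(f"pics/{n}0.png",f["frame"][:,:,::-1])
    R=cv2.Rodrigues(np.array(f["rvec"],float))[0];print(n,-R.T@np.array(f["tvec"],float).ravel(),K[0,0],R[2])
pickle.dump(o,open("o.pkl","wb"))
print(env.state())
E
```

```text
scene [ 118.33891628 -494.65514413 1059.61708053] 528.2236106329979 [ 0.33125966  0.52296375 -0.78535085]
side [  86.10001986 -167.06067898  777.29838332] 453.7188266076566 [ 0.51488631  0.36200221 -0.7770756 ]
{'time_s': 0.1, 'qpos': array([ 6.45162091e+01,  1.83481438e+01,  8.96986799e+01,  3.03594809e-04,
        7.20433979e+01, -1.14648859e+00]), 'qvel': array([-0.01560065,  0.01933515, -0.10990744,  0.03511278, -0.04036293,
       -0.10311085]), 'effort': array([ 2.62444973e-04, -4.13333881e+01, -2.32509077e+01,  7.29447906e-02,
        4.23456053e-02, -7.55952306e-05]), 'ee_pos': array([236.77454528, 523.5020049 , 213.20767637]), 'ee_rot': array([-1.79909802e+02, -2.09381183e-03,  1.55662602e+02]), 'force': array([-1.07783206, -0.50519975, -0.19059805]), 'torque': array([ 0.0062876 ,  0.00192796, -0.02044713]), 'gripper_force': 0.0, 'gripper_width': 90.90028779728583}
```

View pics/scene0.png

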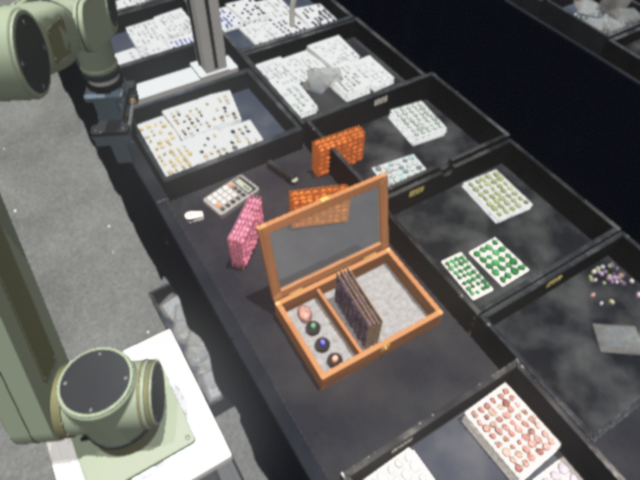

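View pics/side0.png

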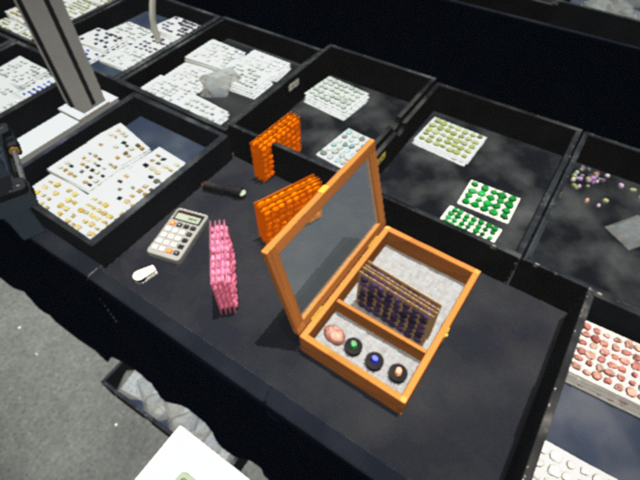

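The scene view shows the case at about (275–440, 175–385), with the lid upright on its left and the bundle at (335–380, 270–345). The side view shows the same with the violet stone face towards the robot, and the jars and palm stone in the near compartment. I'll zoom in for corners.

Run:
```python
import pickle,cv2
o=pickle.load(open("o.pkl","rb"))
a=o["scene"][0]["frame"][168:392,255:450,::-1]; b=o["side"][0]["frame"][132:416,256:488,::-1]
cv2.imwrite("pics/s1.png",cv2.resize(a,None,fx=2.6,fy=2.6,interpolation=cv2.INTER_CUBIC))
cv2.imwrite("pics/b1.png",cv2.resize(b,None,fx=2.1,fy=2.1,interpolation=cv2.INTER_CUBIC))
```

```text
(no output)
```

View pics/s1.png

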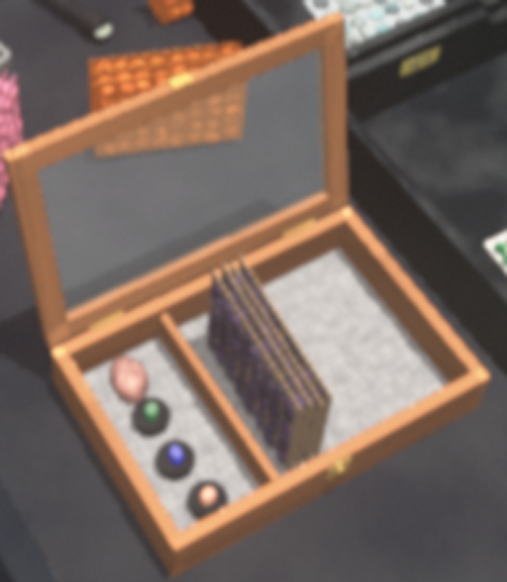

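View pics/b1.png

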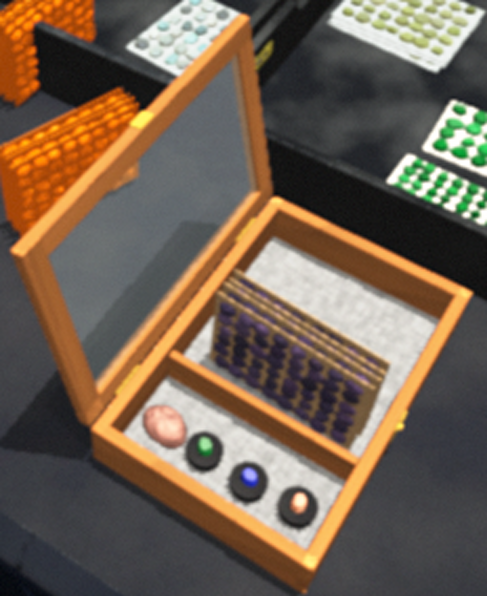

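Run:
```python
from h import *
import pickle
o=pickle.load(open("o.pkl","rb"))
S=np.array([[175,547],[490,377],[347,210],[57,355],[8,155],[343,13],[213,272],[300,405],[240,262],[328,397]],float)
B=np.array([[306,562],[471,292],[277,200],[95,428],[14,250],[247,17],[215,290],[357,372],[240,272],[388,362]],float)
S=(S+.5)/2.6-.5+[255,168]; B=(B+.5)/2.1-.5+[256,132]
X=tri(*o["scene"],S,*o["side"],B)
names="A(-x-y) B(+x-y) C(+x+y) D(-x+y) lid-x lid+x bS+y bS-y bB+y bB-y".split()
for n,x,s,b in zip(names,X,S,B):
    print(n,x.round(1),"z54:",plane(*o["scene"],s,54).round(1)[:2],plane(*o["side"],b,54).round(1)[:2])
for i,j in((0,1),(1,2),(2,3),(3,0),(4,5),(3,4),(2,5),(6,7),(6,8)): print(names[i],names[j],np.linalg.norm(X[i]-X[j]).round(1))
P=[np.mean([plane(*o["scene"],S[i],54)[:2],plane(*o["side"],B[i],54)[:2]],axis=0) for i in range(4)]
c=np.mean(P,axis=0); ex=(P[1]+P[2]-P[0]-P[3]); yaw=np.degrees(np.arctan2(ex[1],ex[0]))
ey=(P[2]+P[3]-P[0]-P[1]); print("c",c,"yaw",yaw,np.degrees(np.arctan2(-ey[0],ey[1])),np.linalg.norm(ex)/2,np.linalg.norm(ey)/2)
y=np.radians(yaw);R=np.array([[np.cos(y),-np.sin(y)],[np.sin(y),np.cos(y)]])
for n,x in zip(names,X): print(n,((x[:2]-c)@R).round(1),x[2].round(1))
for i in range(6,10): print(names[i],"z122 in case", ((plane(*o["scene"],S[i],122)[:2]-c)@R).round(1),((plane(*o["side"],B[i],122)[:2]-c)@R).round(1))
```

```text
A(-x-y) [ 371.8 -130.4   37.3] z54: [ 364.9 -137.8] [ 369.  -129.9]
B(+x-y) [ 675.8 -143.2   48.9] z54: [ 671.1 -146.4] [ 674.6 -141.9]
C(+x+y) [670.2  56.4  58.6] z54: [671.7  57.8] [675.6  59.1]
D(-x+y) [376.   71.1  35.6] z54: [369.2  59.1] [371.8  67.2]
lid-x [375.3 129.5 246. ] z54: [434.5 274.7] [482.2 239.4]
lid+x [679.3 114.8 254.9] z54: [819.3 266.8] [907.8 223.4]
bS+y [509.   35.4 108.4] z54: [528.6  63. ] [547.6  55. ]
bS-y [506.5 -99.5  96.5] z54: [518.5 -86. ] [540.5 -91.2]
bB+y [526.2  22.4 125.6] z54: [555.1  59.7] [578.2  46. ]
bB-y [ 517.4 -116.3  119.7] z54: [542.8 -91.8] [ 564.4 -109.3]
A(-x-y) B(+x-y) 304.5
B(+x-y) C(+x+y) 199.9
C(+x+y) D(-x+y) 295.4
D(-x+y) A(-x-y) 201.5
lid-x lid+x 304.6
D(-x+y) lid-x 218.3
C(+x+y) lid+x 205.0
bS+y bS-y 135.4
bS+y bB+y 27.6
c [520.98462481 -39.096679  ] yaw -1.414461368051032 -0.6245383993204627 304.6104396957535 199.82862542514863
A(-x-y) [-146.9  -94.9] 37.3
B(+x-y) [ 157.3 -100.2] 48.9
C(+x+y) [146.8  99.1] 58.6
D(-x+y) [-147.7  106.6] 35.6
lid-x [-149.8  165. ] 246.0
lid+x [154.5 157.7] 254.9
bS+y [-13.8  74.2] 108.4
bS-y [-13.  -60.7] 96.5
bB+y [ 3.7 61.6] 125.6
bB-y [ -1.7 -77.3] 119.7
bS+y z122 in case [-21.7  63.8] [-18.5  72.8]
bS-y z122 in case [-27.7 -75.2] [-21.7 -59.8]
bB+y z122 in case [ 3.1 61.4] [ 9.4 65.3]
bB-y z122 in case [ -4.9 -80.1] [  0.3 -75.7]
```

The picks triangulate well: the case centre is at about (521, -39) with yaw about -1°. The lid edge is near y 122, z 250 (about 106° open), and the stone face is at world x ≈ 497. First I'll rise, shut the fingers and square up.

Request:
send_rows --motion '[{"tz": -0.06,"rz": -0.27,"gripper": 1},{"tz": -0.06,"rz": -0.27,"gripper": 1},{"tz": -0.06,"rz": -0.27,"gripper": 1},{"gripper": 1}]'

```text
invalid input at $.motion[0]: expected keys tx, ty, tz, rx, ry, rz, gripper
```

Request:
send_rows --motion '[{"tx": -0.032,"ty": -0.094,"gripper": 1},{"tx": -0.032,"ty": -0.094,"gripper": 1},{"tx": -0.032,"ty": -0.094,"gripper": 1},{"tx": -0.032,"ty": -0.094,"gripper": 1},{"tx": -0.032,"ty": -0.094,"gripper": 1},{"tx": -0.032,"ty": -0.094,"gripper": 1},{"tx": -0.032,"ty": -0.094,"gripper": 1},{"tx": -0.032,"ty": -0.094,"gripper": 1},{"tx": -0.032,"ty": -0.094,"gripper": 1},{"tx": -0.032,"ty": -0.094,"gripper": 1},{"tx": -0.032,"ty": -0.094,"gripper": 1},{"tx": -0.032,"ty": -0.094,"gripper": 1}]'

```text
invalid input at $.motion[0]: expected keys tx, ty, tz, rx, ry, rz, gripper
```

Request:
send_rows --motion '[{"tx": 0,"ty": 0,"tz": -0.06,"rx": 0,"ry": 0,"rz": -0.27,"gripper": 1},{"tx": 0,"ty": 0,"tz": -0.06,"rx": 0,"ry": 0,"rz": -0.27,"gripper": 1},{"tx": 0,"ty": 0,"tz": -0.06,"rx": 0,"ry": 0,"rz": -0.27,"gripper": 1},{"tx": 0,"ty": 0,"tz": 0,"rx": 0,"ry": 0,"rz": 0,"gripper": 1}]'

```text
time_s: 0.6
ee_pos: [237.4, 524.8, 305.9]
ee_rot: [179.8, 0.1, 179.9]
force: [-0.9, -0.5, -0.8]
gripper_width: 53.9
gripper_force: 0.0
```

Request:
send_rows --motion '[{"tx": -0.032,"ty": -0.094,"tz": 0,"rx": 0,"ry": 0,"rz": 0,"gripper": 1},{"tx": -0.032,"ty": -0.094,"tz": 0,"rx": 0,"ry": 0,"rz": 0,"gripper": 1},{"tx": -0.032,"ty": -0.094,"tz": 0,"rx": 0,"ry": 0,"rz": 0,"gripper": 1},{"tx": -0.032,"ty": -0.094,"tz": 0,"rx": 0,"ry": 0,"rz": 0,"gripper": 1},{"tx": -0.032,"ty": -0.094,"tz": 0,"rx": 0,"ry": 0,"rz": 0,"gripper": 1},{"tx": -0.032,"ty": -0.094,"tz": 0,"rx": 0,"ry": 0,"rz": 0,"gripper": 1},{"tx": -0.032,"ty": -0.094,"tz": 0,"rx": 0,"ry": 0,"rz": 0,"gripper": 1},{"tx": -0.032,"ty": -0.094,"tz": 0,"rx": 0,"ry": 0,"rz": 0,"gripper": 1},{"tx": -0.032,"ty": -0.094,"tz": 0,"rx": 0,"ry": 0,"rz": 0,"gripper": 1},{"tx": -0.032,"ty": -0.094,"tz": 0,"rx": 0,"ry": 0,"rz": 0,"gripper": 1},{"tx": -0.032,"ty": -0.094,"tz": 0,"rx": 0,"ry": 0,"rz": 0,"gripper": 1},{"tx": -0.032,"ty": -0.094,"tz": 0,"rx": 0,"ry": 0,"rz": 0,"gripper": 1}]'

```text
time_s: 2.1
ee_pos: [428.1, -41.7, 302.4]
ee_rot: [180.0, -0.1, 179.8]
force: [0.7, 0.3, 0.4]
gripper_width: 0.1
gripper_force: 0.0
```

Request:
send_rows --motion '[{"tx": -0.009,"ty": 0,"tz": 0.066,"rx": 0,"ry": 0,"rz": 0,"gripper": 1},{"tx": -0.009,"ty": 0,"tz": 0.066,"rx": 0,"ry": 0,"rz": 0,"gripper": 1},{"tx": -0.009,"ty": 0,"tz": 0.066,"rx": 0,"ry": 0,"rz": 0,"gripper": 1},{"tx": -0.009,"ty": 0,"tz": 0.066,"rx": 0,"ry": 0,"rz": 0,"gripper": 1},{"tx": -0.009,"ty": 0,"tz": 0.066,"rx": 0,"ry": 0,"rz": 0,"gripper": 1},{"tx": -0.009,"ty": 0,"tz": 0.066,"rx": 0,"ry": 0,"rz": 0,"gripper": 1},{"tx": 0,"ty": 0,"tz": 0,"rx": 0,"ry": 0,"rz": 0,"gripper": 1}]'

```text
time_s: 2.98
ee_pos: [452.7, -39.9, 103.0]
ee_rot: [179.9, -0.5, 179.9]
force: [-0.7, 0.2, 0.5]
gripper_width: 0.3
gripper_force: 0.0
```

Run:
```python
from h import *
f,K=grab("side");cv2.imwrite("pics/b2.png",cv2.resize(f["frame"][132:416,230:500,::-1],None,fx=2,fy=2))
s=env.state();print(s["ee_pos"],s["force"],proj(f,K,s["ee_pos"]))
```

```text
[454.14097506 -40.06833884 104.67783165] [ 0.28684771 -0.06974036  0.11428601] [[380.6218044  316.39515566]]
```

View pics/b2.png

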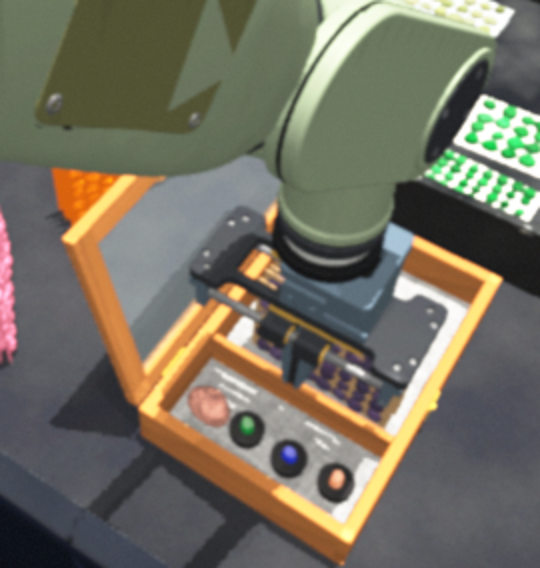

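The fingertips (about (292, 375) in the crop) stand just in front of the violet stone face, high up and clear of the divider and jars. Now I'll push ahead (+x).

Request:
send_rows --motion '[{"tx": -0.014,"ty": 0,"tz": 0,"rx": 0,"ry": 0,"rz": 0,"gripper": 1},{"tx": -0.014,"ty": 0,"tz": 0,"rx": 0,"ry": 0,"rz": 0,"gripper": 1},{"tx": -0.012,"ty": 0,"tz": 0,"rx": 0,"ry": 0,"rz": 0,"gripper": 1},{"tx": -0.012,"ty": 0,"tz": 0,"rx": 0,"ry": 0,"rz": 0,"gripper": 1},{"tx": -0.01,"ty": 0,"tz": 0,"rx": 0,"ry": 0,"rz": 0,"gripper": 1},{"tx": -0.01,"ty": 0,"tz": 0,"rx": 0,"ry": 0,"rz": 0,"gripper": 1},{"tx": -0.01,"ty": 0,"tz": 0,"rx": 0,"ry": 0,"rz": 0,"gripper": 1}]'

```text
time_s: 3.9
ee_pos: [497.0, -40.2, 105.9]
ee_rot: [180.0, 0.0, 180.0]
force: [-0.2, 0.2, 0.4]
gripper_width: 0.8
gripper_force: 0.1
```

Request:
send_rows --motion '[{"tx": -0.01,"ty": 0,"tz": 0,"rx": 0,"ry": 0,"rz": 0,"gripper": 1},{"tx": -0.01,"ty": 0,"tz": 0,"rx": 0,"ry": 0,"rz": 0,"gripper": 1},{"tx": -0.01,"ty": 0,"tz": 0,"rx": 0,"ry": 0,"rz": 0,"gripper": 1},{"tx": -0.01,"ty": 0,"tz": 0,"rx": 0,"ry": 0,"rz": 0,"gripper": 1},{"tx": -0.01,"ty": 0,"tz": 0,"rx": 0,"ry": 0,"rz": 0,"gripper": 1},{"tx": -0.01,"ty": 0,"tz": 0,"rx": 0,"ry": 0,"rz": 0,"gripper": 1}]'

```text
time_s: 4.65
ee_pos: [526.9, -40.3, 105.9]
ee_rot: [180.0, 0.0, 180.0]
force: [-0.1, 0.5, -0.4]
gripper_width: 0.2
gripper_force: 0.0
```

Run:
```python
from h import *
f,K=grab("scene");cv2.imwrite("pics/s3.png",cv2.resize(f["frame"][150:400,240:460,::-1],None,fx=2.2,fy=2.2))
s=env.state();print(s["ee_pos"],s["force"])
```

```text
[527.70249273 -40.30784816 105.96255208] [ 0.93494877 -1.16363542  0.1120724 ]
```

View pics/s3.png

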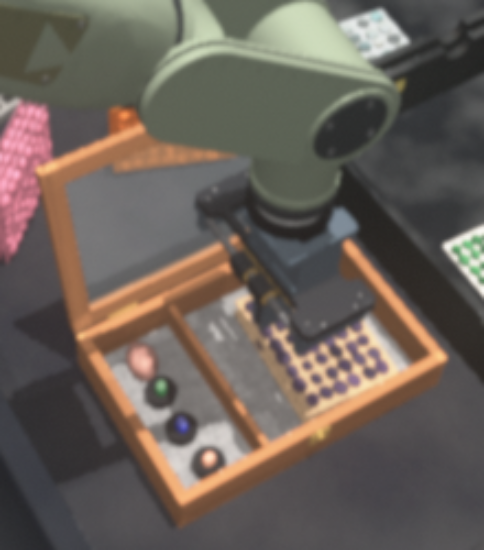

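The bundle lies on its back with the stones up; its near edge runs from crop (240, 300) to (308, 418), inside the large compartment. Next I'll go up and over the lid to its outer side.

Request:
send_rows --motion '[{"tx": 0,"ty": 0,"tz": -0.08,"rx": 0,"ry": 0,"rz": 0,"gripper": 1},{"tx": 0,"ty": 0,"tz": -0.1,"rx": 0,"ry": 0,"rz": 0,"gripper": 1},{"tx": 0,"ty": 0,"tz": -0.1,"rx": 0,"ry": 0,"rz": 0,"gripper": 1},{"tx": 0,"ty": 0,"tz": -0.1,"rx": 0,"ry": 0,"rz": 0,"gripper": 1},{"tx": 0,"ty": 0,"tz": -0.04,"rx": 0,"ry": 0,"rz": 0,"gripper": 1},{"tx": 0,"ty": 0.08,"tz": 0,"rx": 0,"ry": 0,"rz": 0,"gripper": 1},{"tx": 0,"ty": 0.08,"tz": 0,"rx": 0,"ry": 0,"rz": 0,"gripper": 1},{"tx": 0,"ty": 0.08,"tz": 0,"rx": 0,"ry": 0,"rz": 0,"gripper": 1},{"tx": 0,"ty": 0.08,"tz": 0,"rx": 0,"ry": 0,"rz": 0,"gripper": 1},{"tx": 0,"ty": 0.08,"tz": 0,"rx": 0,"ry": 0,"rz": 0,"gripper": 1},{"tx": 0,"ty": 0.02,"tz": 0,"rx": 0,"ry": 0,"rz": 0,"gripper": 1},{"tx": 0,"ty": 0,"tz": 0,"rx": 0,"ry": 0,"rz": 0,"gripper": 1}]'

```text
time_s: 6.2
ee_pos: [526.6, 169.6, 315.8]
ee_rot: [-180.0, -0.0, -180.0]
force: [-0.0, -1.0, 0.1]
gripper_width: 0.6
gripper_force: 0.0
```

Run:
```python
from h import *
f,K=grab("side");g,L=grab("scene")
a=f["frame"][120:416,225:490,::-1];b=g["frame"][150:400,240:460,::-1]
b=cv2.copyMakeBorder(b,0,46,0,0,cv2.BORDER_CONSTANT)
cv2.imwrite("pics/m4.png",cv2.resize(np.hstack([a,b]),None,fx=1.6,fy=1.6))
s=env.state();print(s["ee_pos"],s["force"])
import pickle;pickle.dump({"side":(f,K),"scene":(g,L)},open("o2.pkl","wb"))
```

```text
[526.757198   168.64297068 315.95731413] [-0.22604781 -0.24507176  0.70312197]
```

View pics/m4.png

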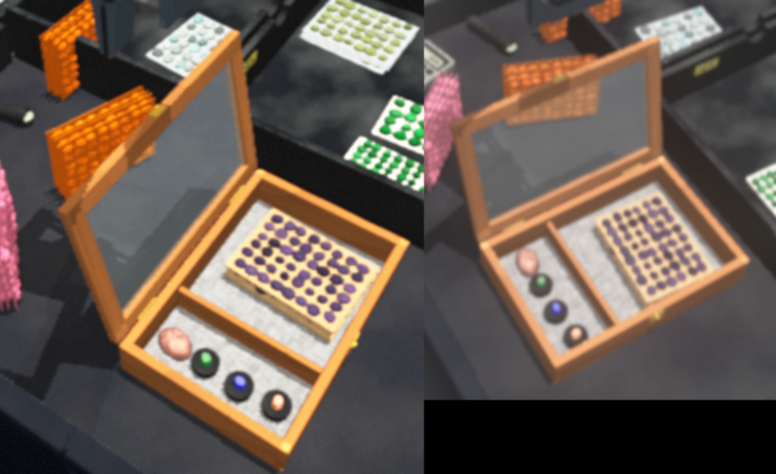

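Run:
```python
from h import *
import pickle
o=pickle.load(open("o2.pkl","rb"))
a=np.array([[228,262],[257,207],[377,263],[328,325]],float)/1.6+[225,120]
b=np.array([[597,208],[662,192],[714,265],[648,297]],float)/1.6+[240-265,150]
for n,u in(("side",a),("scene",b)):
    P=np.array([plane(*o[n],v,43) for v in u]);c=P.mean(0)[:2]
    y=np.radians(-1);R=np.array([[np.cos(y),-np.sin(y)],[np.sin(y),np.cos(y)]])
    print(n,P.round(0)[:,:2].tolist(),"in bay",(c-[521,-39])@R-[48,0])
# orange card behind the lid: top-edge pixels in side view
print(plane(*o["side"],np.array([48,135])/1.6+[225,120],122),plane(*o["side"],np.array([150,90])/1.6+[225,120],122))
```

```text
side [[536.0, 27.0], [629.0, 38.0], [633.0, -122.0], [525.0, -109.0]] in bay [11.92874558 -1.74564372]
scene [[544.0, 37.0], [642.0, 12.0], [631.0, -123.0], [524.0, -117.0]] in bay [16.36835964 -7.53573861]
[528.52000675 285.38454316 122.        ] [664.82290168 224.03271093 122.        ]
```

Measured from two views, the bundle is about 15 mm from the bay centre, flat and well within limits, with the lid still open. Now I'll lower the fingers behind the lid's upper frame, beside the clasp, and start pushing it over.

Request:
send_rows --motion '[{"tx": 0.036,"ty": 0,"tz": 0.076,"rx": 0,"ry": 0,"rz": 0,"gripper": 1},{"tx": 0.036,"ty": 0,"tz": 0.076,"rx": 0,"ry": 0,"rz": 0,"gripper": 1},{"tx": 0,"ty": -0.01,"tz": 0,"rx": 0,"ry": 0,"rz": 0,"gripper": 1},{"tx": 0,"ty": -0.02,"tz": 0,"rx": 0,"ry": 0,"rz": 0,"gripper": 1},{"tx": 0,"ty": -0.02,"tz": 0,"rx": 0,"ry": 0,"rz": 0,"gripper": 1},{"tx": 0,"ty": -0.02,"tz": 0,"rx": 0,"ry": 0,"rz": 0,"gripper": 1}]'

```text
time_s: 7.05
ee_pos: [492.0, 134.4, 241.3]
ee_rot: [179.9, 0.2, 179.9]
force: [0.6, 3.6, 2.0]
gripper_width: 0.5
gripper_force: 1.9
```

Request:
send_rows --motion '[{"tx": 0,"ty": -0.03,"tz": -0.005,"rx": 0,"ry": 0,"rz": 0,"gripper": 1},{"tx": 0,"ty": -0.03,"tz": -0.005,"rx": 0,"ry": 0,"rz": 0,"gripper": 1},{"tx": 0,"ty": -0.03,"tz": -0.005,"rx": 0,"ry": 0,"rz": 0,"gripper": 1},{"tx": 0,"ty": -0.034,"tz": 0.001,"rx": 0,"ry": 0,"rz": 0,"gripper": 1},{"tx": 0,"ty": -0.034,"tz": 0.001,"rx": 0,"ry": 0,"rz": 0,"gripper": 1},{"tx": 0,"ty": -0.033,"tz": 0.007,"rx": 0,"ry": 0,"rz": 0,"gripper": 1},{"tx": 0,"ty": -0.033,"tz": 0.007,"rx": 0,"ry": 0,"rz": 0,"gripper": 1}]'

```text
time_s: 7.92
ee_pos: [490.1, 21.5, 238.9]
ee_rot: [-180.0, -0.1, 180.0]
force: [-0.2, 2.2, 0.1]
gripper_width: 0.2
gripper_force: 1.0
```

Request:
send_rows --motion '[{"tx": 0,"ty": -0.031,"tz": 0.011,"rx": 0,"ry": 0,"rz": 0,"gripper": 1},{"tx": 0,"ty": -0.031,"tz": 0.011,"rx": 0,"ry": 0,"rz": 0,"gripper": 1},{"tx": 0,"ty": -0.029,"tz": 0.018,"rx": 0,"ry": 0,"rz": 0,"gripper": 1},{"tx": 0,"ty": -0.029,"tz": 0.018,"rx": 0,"ry": 0,"rz": 0,"gripper": 1},{"tx": 0,"ty": -0.026,"tz": 0.022,"rx": 0,"ry": 0,"rz": 0,"gripper": 1},{"tx": 0,"ty": -0.026,"tz": 0.022,"rx": 0,"ry": 0,"rz": 0,"gripper": 1}]'

```text
time_s: 8.68
ee_pos: [490.5, -64.0, 187.5]
ee_rot: [180.0, -0.0, 180.0]
force: [0.2, 1.6, -0.4]
gripper_width: 0.6
gripper_force: 0.7
```

Request:
send_rows --motion '[{"tx": 0,"ty": -0.02,"tz": 0.026,"rx": 0,"ry": 0,"rz": 0,"gripper": 1},{"tx": 0,"ty": -0.02,"tz": 0.026,"rx": 0,"ry": 0,"rz": 0,"gripper": 1},{"tx": 0,"ty": -0.016,"tz": 0.03,"rx": 0,"ry": 0,"rz": 0,"gripper": 1},{"tx": 0,"ty": -0.016,"tz": 0.03,"rx": 0,"ry": 0,"rz": 0,"gripper": 1},{"tx": 0,"ty": -0.011,"tz": 0.032,"rx": 0,"ry": 0,"rz": 0,"gripper": 1},{"tx": 0,"ty": -0.011,"tz": 0.032,"rx": 0,"ry": 0,"rz": 0,"gripper": 1}]'

```text
time_s: 9.43
ee_pos: [490.5, -110.5, 99.2]
ee_rot: [180.0, -0.0, 180.0]
force: [-0.0, 0.7, -0.3]
gripper_width: 0.3
gripper_force: 0.5
```

Request:
send_rows --motion '[{"tx": 0,"ty": -0.006,"tz": 0.02,"rx": 0,"ry": 0,"rz": 0,"gripper": 1},{"tx": 0,"ty": -0.004,"tz": 0.016,"rx": 0,"ry": 0,"rz": 0,"gripper": 1},{"tx": 0,"ty": 0,"tz": 0.012,"rx": 0,"ry": 0,"rz": 0,"gripper": 1},{"tx": 0,"ty": 0,"tz": 0.008,"rx": 0,"ry": 0,"rz": 0,"gripper": 1},{"tx": 0,"ty": 0,"tz": 0.004,"rx": 0,"ry": 0,"rz": 0,"gripper": 1},{"tx": 0,"ty": 0,"tz": 0.003,"rx": 0,"ry": 0,"rz": 0,"gripper": 1},{"tx": 0,"ty": 0,"tz": 0,"rx": 0,"ry": 0,"rz": 0,"gripper": 1}]'

```text
time_s: 10.3
ee_pos: [490.6, -115.1, 68.9]
ee_rot: [180.0, 0.0, 180.0]
force: [0.4, -0.3, 0.8]
gripper_width: 0.3
gripper_force: 0.0
```

Request:
send_rows --motion '[{"tx": 0,"ty": 0,"tz": 0.003,"rx": 0,"ry": 0,"rz": 0,"gripper": 1},{"tx": 0,"ty": 0,"tz": 0.003,"rx": 0,"ry": 0,"rz": 0,"gripper": 1},{"tx": 0,"ty": 0,"tz": 0.001,"rx": 0,"ry": 0,"rz": 0,"gripper": 1},{"tx": 0,"ty": 0,"tz": 0,"rx": 0,"ry": 0,"rz": 0,"gripper": 1}]'

```text
time_s: 10.8
ee_pos: [490.7, -115.3, 66.2]
ee_rot: [-180.0, 0.0, 180.0]
force: [-2.4, 0.2, 7.0]
gripper_width: 0.3
gripper_force: 3.2
```

Request:
send_rows --motion '[{"tx": 0,"ty": 0,"tz": 0.001,"rx": 0,"ry": 0,"rz": 0,"gripper": 1},{"tx": 0,"ty": 0,"tz": 0.001,"rx": 0,"ry": 0,"rz": 0,"gripper": 1},{"tx": 0,"ty": 0,"tz": 0,"rx": 0,"ry": 0,"rz": 0,"gripper": 1}]'

```text
time_s: 11.18
ee_pos: [490.7, -115.3, 66.1]
ee_rot: [-180.0, 0.1, 180.0]
force: [-3.9, 1.4, 12.6]
gripper_width: 0.4
gripper_force: 6.5
```

The stop is firm: 12.6 N at z = 66.1 mm, so the lid is shut. I'll withdraw upwards and check.

Request:
send_rows --motion '[{"tx": 0,"ty": 0,"tz": -0.02,"rx": 0,"ry": 0,"rz": 0,"gripper": 1},{"tx": 0,"ty": 0,"tz": -0.06,"rx": 0,"ry": 0,"rz": 0,"gripper": 1},{"tx": 0.05,"ty": 0,"tz": -0.1,"rx": 0,"ry": 0,"rz": 0,"gripper": 1},{"tx": 0.05,"ty": 0,"tz": -0.1,"rx": 0,"ry": 0,"rz": 0,"gripper": 1},{"tx": 0.08,"ty": 0,"tz": -0.08,"rx": 0,"ry": 0,"rz": 0,"gripper": 1},{"tx": 0.08,"ty": 0,"tz": 0,"rx": 0,"ry": 0,"rz": 0,"gripper": 1},{"tx": 0,"ty": 0,"tz": 0,"rx": 0,"ry": 0,"rz": 0,"gripper": 1},{"tx": 0,"ty": 0,"tz": 0,"rx": 0,"ry": 0,"rz": 0,"gripper": 1}]'

```text
time_s: 12.18
ee_pos: [361.0, -115.2, 244.6]
ee_rot: [-180.0, 0.1, 180.0]
force: [0.6, 0.2, -0.2]
gripper_width: 0.3
gripper_force: 0.0
```

Run:
```python
from h import *
f,K=grab("side");g,L=grab("scene")
a=f["frame"][120:416,225:490,::-1];b=g["frame"][150:400,240:460,::-1]
b=cv2.copyMakeBorder(b,0,46,0,0,cv2.BORDER_CONSTANT)
cv2.imwrite("pics/m5.png",cv2.resize(np.hstack([a,b]),None,fx=1.6,fy=1.6))
s=env.state();print(s["ee_pos"],s["force"])
```

```text
[ 361.31839783 -115.22104979  244.15937969] [-0.48119809  0.27790817  0.1695064 ]
```

View pics/m5.png

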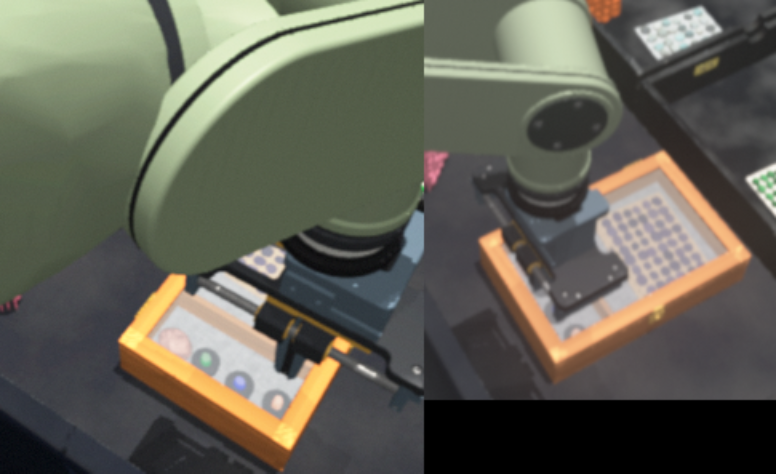

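The lid sits flush on the rim (right panel corners at (482, 240), (660, 155), (747, 255) and (557, 372)). The bundle is flat under the pane at about (655, 240), and the arm is clear. I'll hand the job in.

```bash
python3 -c "
from workcell import env
print(env.job_done())"
```

```text
the job is handed in; nothing more can be done
None
```

The bundle lies flat, stones up, in the large compartment, the lid is pressed fully shut, the arm is clear, and the job is handed in; no verdict came back.

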